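# Stand the dye bottle up and lock it in the bottle keeper

### The arm

A 6-joint arm with a two-finger parallel gripper is mounted at the origin on the work surface. World frame = base frame: x ahead of the robot, y to its left, z up, the work surface at z = 0. Lengths are in mm, angles in rad, forces in N, time in s.
With the tool pointing down it reaches from about 350 to 850 mm from the base axis. Payload 8.1 kg.
Tool frame: the origin (TCP) lies midway between the tips of the shut fingers; the grasp point (between the pads) lies 19 mm behind it; z points along the fingers, y is the line along which they close (so a half turn about z gives the same grasp; the last joint's range is limited). The gripper opens to 85 mm and grips with 20 to 120 N. Pads are 22 mm wide; open, the fingers measure 114 mm over their backs; the gripper's body (76 mm by 85 mm) begins 54 mm behind the grasp point. The pads swing forward as they close: fully open they stand 13 mm farther back than shut.
Start: joints at [-1.41, 0.13, 1.488, -0, 1.523, -0.085], TCP at [146.02, -581.965, 231.292] pointing down, gripper open.
Joint ranges: [-2.96, 2.96], [-0.89, 2.26], [0.02, 2.5], [-1.34, 4.48], [0, 2.73], [-2.66, 2.66]. Speed limits (rad/s): [2.39, 2.39, 2.79, 3.14, 3.14, 3.14].

### API

Orientations are given as a unit quaternion [w, x, y, z].
In Python, from cell import r gives the robot as it stands. The module is installed in compiled form; this text tells all that it offers.
- The arm moves only by the tool arm_command, never from a script. Its argument "commands" is a list of rows, each a list of 7 numbers: the finger opening in m, from 0 to 0.0854, then the shift along the world's x, y, z in m, then the turn, a rotation vector about the world's x, y, z in degrees. In form: [[fingers, tx, ty, tz, rx, ry, rz], ...]. A call has 1 to 5 rows; each row shifts and turns the commanded pose from where the row before left it; what a row does not reach is not made up. A row lasts 1/8 s, in which the tool goes at most 62.5 mm and 10.7 degrees, less where a joint would pass 70% of its speed; a pose out of reach is approached as far as the arm can. A call is refused whole if a number of a shift passes 0.0625 or a number of a turn 10.7, either way. A call with a gripper value outside its range is refused whole. The fingers move at their own pace and stop on an object; the grip force is fixed at half the most. Time passes only in rows, so rows that do not move let the fingers close. It gives the time, the measured TCP pose, the force, the opening and the grip force at its end, in the units of the state.
- r.observe(): the state, without advancing time (a new reading comes with each control period).
- r.capture(name): name is "scene" or "top" or "wrist"; returns the picture (480x640x3 uint8, red, green, blue); there is no depth.
- r.camera_model(name): a dict with "camera_matrix" (3x3 intrinsics, pixels), "R" (3x3) and "t" (3): a world point X has camera coordinates R X + t. Camera axes: x right, y down, z forward; pixel columns grow to the right and rows downward; lengths in mm; the calibration is good to about 2 mm. A picture is of the moment at which its call begins: read the wrist's pose just before it. camera_model takes no time and is no camera call; for the wrist camera it gives the pose at the moment of the call.
- r.job_done(): hands the job in; it is judged then, once.
The state is a dict: "time_s": time; "qpos": joint angles; "joint_vel": joint speeds; "joint_efforts": joint torques, N m; "tcp_pos": TCP position; "tool_rot": TCP orientation; "ft_force": force on the tool from outside, world axes, zero at the start; "torque": the same for the moment, N m; "gripper_width": finger opening in mm; "finger_force": force on a finger pad.
Only numpy, scipy, OpenCV 4.12 (cv2) and the standard library are available. Lean on these libraries where they do the work, as an engineer would, in place of code of your own. Each camera call takes 0.05 s, during which the arm holds its last target. There are 200 camera calls.

### The job

Stand the fallen square dye bottle upright and square on the round cork pad of the bottle keeper and let go of it. Then pull the red plunger knob up, slide the blue section towards the bottle to the very next hole, and let the pin go fully home in that hole. Finish with the gripper still holding the knob with the pin fully down, bottle standing between the cheeks; do not disturb the thread spool, tin and mallet.

Things in the scene. Friction and masses are not known exactly. Their poses are not given: they have to be found in the camera images.
- keeper: Bottle keeper fixed to the bench: dark board 200 (x) x 260 (y) x 10 mm, y -150 to +110. Origin on the bench, mid x, z up. 24 mm aluminium tube rail along y at x = +50, top at z 44, end blocks 50 high; 12 mm holes in its top at y -90, -60, -30, 0. Fixed yellow cheek beside the pad: 70 long in x, 45 high, inner face at y +60
- pad_center (a point): centre of the top of the round cork pad (76 mm across), in the keeper at (-45, 30, 11) mm, axes as the keeper's; the bottle's underside centre belongs here. The fixed cheek's face is 30 mm from it; the sliding cheek's 60 mm at the start, 30 mm with the section in the next hole
- section (a joint): travel (m) of the blue section along the rail, + towards keeper +y (to the pad). About 0 at the start, 0.030 = next hole (wanted), -0.030 and 0.060 = other holes. 2 N friction; the pin has 2 mm play each way in a hole. Section 36 x 44 mm (x, y), top at z 50, barrel 22 mm across on it to z 62; from its bottle-side end a 46 mm high cheek plate with rubber face reaches in -x
- plunger (a joint): lift (m) of the spring pin: 0 = fully home in a hole, 0.016 = fully up. Must be lifted 0.010 to clear the rail; between holes it rides on the rail at 0.010. The spring pushes down with 4 N at 0, 8 N at 0.016
- knob: red cylindrical plunger knob, 26 mm across, 24 high, axis vertical, on top of the section, moves with both joints. Pin home: underside 64, top 88 mm above the bench. This origin is on its axis 76 mm below its middle
- knob_center (a point): middle of the red knob, on its axis: with the pin home at the start, at (50, -60, 76) mm in the keeper. Pull it straight up, and move it along keeper +y
- next_hole (a point): centre of the mouth of the next hole, on the rail's top, at (50, -30, 44) mm in the keeper
- bottle: closed square white plastic bottle with a terracotta coloured band and a black screw cap: body 46 x 46 mm and 100 high, total height 135, cap 30 mm across; about 250 g. Origin at the centre of its underside, z along it to the cap, x and y across its flat sides. Starts lying flat on one side on the bench, so its origin is 23 mm above the bench; its x axis is then level
- bottle_cap (a point): centre of the top of the bottle's cap, 135 mm from the underside
- spool: wooden spool of yellow thread standing on the bench, 48 mm across, 40 high; origin at its underside. Leave alone
- tin: flat round green tin with aluminium lid, 66 mm across, 28 high; origin at its underside. Leave alone
- mallet: white-headed mallet lying on the bench: head 80 x 50 x 50 mm, handle 22 mm thick and 200 long towards its +y; origin under the middle of the head. Leave alone
Not all that is in view belongs to the job. Leave any turquoise or yellow look-alike of the bottle alone.

How it is judged:
By the outcome, as a careful person would: the job done as asked, in the order asked, and still so for the second after the job is handed in, while the arm keeps its last pose, push and grip.
It also fails if it takes over 51 s, if anything falls off the work surface, if the arm or the gripper's body presses on something with over 40 N, if the wrist force passes 120 N, or if a joint passes its speed limit or range.

## Working session

There is one attempt and no reset: what is moved stays moved. The work goes in short steps, Python scripts to look and compute and a tool call to move; the robot and the scene stay as the last step left them, time stands still between calls to the robot, and variables do not carry over. Pictures are saved under pics/ and viewed, at most 10 in all, crops included, and the job is handed in when it is done.

Besides the shell and the picture viewer there is one more tool, called after "Call:" by a JSON object that holds its "op" and its "data". arm_command: Moves the arm, as the interface text tells. Its arguments: {"type":"object","properties":{"commands":{"type":"array"}},"required":["commands"]}

```bash
mkdir -p pics; python3 - <<'E'
from cell import r
import cv2,numpy as np
for n in("scene","top"):
    cv2.imwrite(f"pics/{n}0.png",r.capture(n)[:,:,::-1])
    m=r.camera_model(n);print(n,m)
print(r.observe())
E
```

```text
scene {'camera_matrix': array([[562.63784179,   0.        , 328.42433493],
       [  0.        , 562.63784179, 239.58149928],
       [  0.        ,   0.        ,   1.        ]]), 'R': array([[ 0.68122281,  0.73205213, -0.00593089],
       [ 0.52421495, -0.49343967, -0.69405762],
       [-0.5110129 ,  0.46969882, -0.71989502]]), 't': array([-435.769389  , -197.99139089, 1502.50451979])}
top {'camera_matrix': array([[560.64245935,   0.        , 319.0892186 ],
       [  0.        , 560.64245935, 244.72057324],
       [  0.        ,   0.        ,   1.        ]]), 'R': array([[ 0.01063022, -0.9998017 , -0.01683912],
       [-0.99155992, -0.00836352, -0.12937923],
       [ 0.12921274,  0.01807233, -0.9914522 ]]), 't': array([  92.64693738,  555.97464167, 1207.21994965])}
{'time_s': 0.1, 'qpos': array([-1.41043207e+00,  1.31093368e-01,  1.48917682e+00, -3.08132720e-05,
        1.52301744e+00, -8.54167217e-02]), 'joint_vel': array([-5.70707244e-05, -1.24422372e-03, -2.20124289e-03,  1.10017054e-04,
       -6.23979059e-04,  2.20436329e-04]), 'joint_efforts': array([-4.50810567e-04, -5.70951104e+01, -5.01946378e+01, -3.23681925e-04,
        8.03428120e-03, -1.33972850e-05]), 'tcp_pos': array([ 145.90853   , -581.46865037,  230.34118967]), 'tool_rot': array([-8.46315778e-04,  9.92458014e-01,  1.22582103e-01, -4.71287289e-05]), 'ft_force': array([ 0.75442172, -0.05932579, -0.75614254]), 'torque': array([0.02438245, 0.04133948, 0.01756305]), 'finger_force': 0.0, 'gripper_width': 85.26454642918529}
```

View pics/scene0.png

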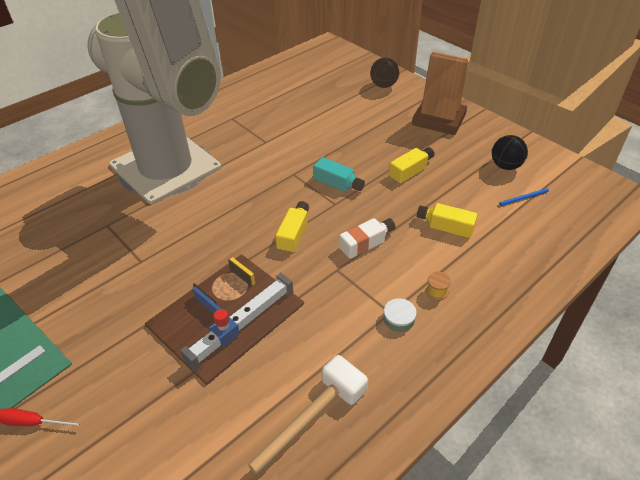

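View pics/top0.png

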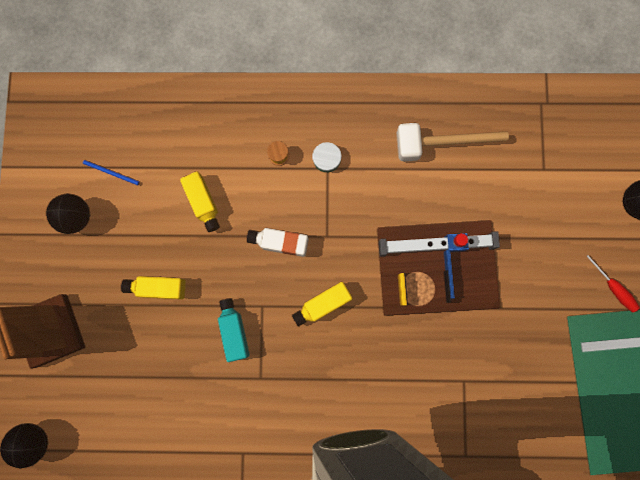

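The white bottle with the terracotta band is at top (278,241), cap to the left at (252,237). The look-alikes are yellow at (200,198), (152,287) and (323,303), and turquoise at (232,332). Only the white one fits the description. The keeper is at (440,268), with the red knob at (461,240) and the cork pad at (420,289). I'll confirm this in an enlarged crop.

```bash
python3 - <<'E'
import cv2,numpy as np
a=cv2.imread("pics/top0.png")
b=cv2.resize(a[220:264,240:320],None,fx=8,fy=8,interpolation=cv2.INTER_CUBIC)   # 640x352
c=cv2.resize(a[215:320,370:510],None,fx=5,fy=5,interpolation=cv2.INTER_CUBIC)   # 700x525
cv2.imwrite("pics/b.png",b);cv2.imwrite("pics/k.png",c)
E
```

```text
(no output)
```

View pics/b.png

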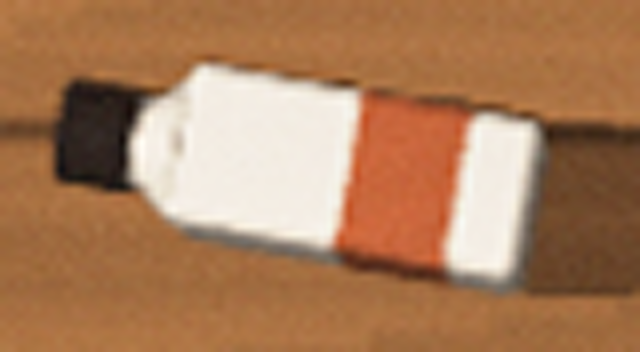

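View pics/k.png

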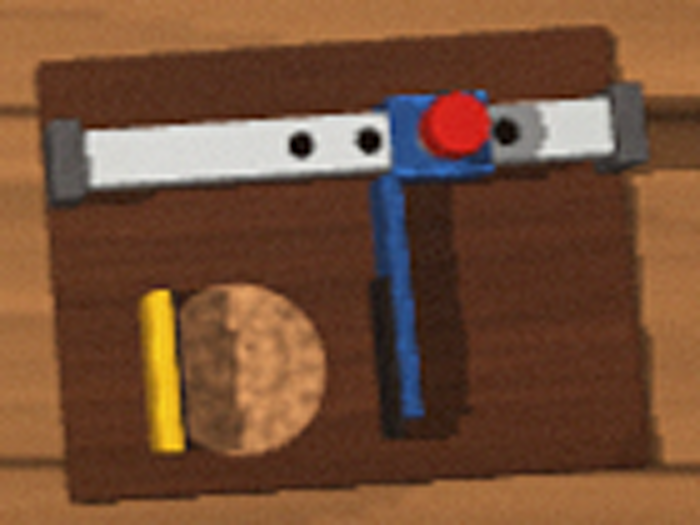

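```bash
cat > h.py <<'E'
import numpy as np
from cell import r
def unproj(n,uv,z,m=None):
    m=m or r.camera_model(n)
    d=m["R"].T@np.linalg.solve(m["camera_matrix"],[uv[0],uv[1],1]);o=-m["R"].T@m["t"]
    return o+d*(z-o[2])/d[2]
E
python3 - <<'E'
from h import *
K=[((40,62),(100,110),10),((610,28),(100,-150),10),((660,462),(-100,-150),10),((70,500),(-100,110),10),
((252,370),(-45,30),11),((456,124),(50,-60),88),((301,145),(50,0),44),((369,141),(50,-30),44),((505,131),(50,-90),44)]
W=np.array([unproj("top",(370+p[0]/5-.4,215+p[1]/5-.4),z)[:2] for p,_,z in K]);k=np.array([x for _,x,_ in K],float)
a=W-W.mean(0);b=k-k.mean(0)
th=np.arctan2((b[:,0]*a[:,1]-b[:,1]*a[:,0]).sum(),(a*b).sum());R=np.array([[np.cos(th),-np.sin(th)],[np.sin(th),np.cos(th)]])
t=W.mean(0)-R@k.mean(0);print("keeper",t,np.degrees(th));print((W-(k@R.T+t)).round(1))
for q in [(-45,30),(50,-60),(50,-30)]:print(q,R@q+t)
B={"shU":(205,66),"shL":(172,222),"bU":(540,122),"bL":(508,282)}
P={n:unproj("top",(240+p[0]/8-.45,220+p[1]/8-.45),46)[:2] for n,p in B.items()}
c=unproj("top",(240+62/8-.45,220+131/8-.45),30)[:2]
m=(P["bU"]+P["bL"])/2;s=(P["shU"]+P["shL"])/2
for n in P:print(n,P[n].round(1))
print("base",m,"sh",s,"cap",c,np.linalg.norm(c-m),np.linalg.norm(s-m),np.degrees(np.arctan2(*(c-m)[::-1])),np.degrees(np.arctan2(*(s-m)[::-1])),np.linalg.norm(P["bU"]-P["bL"]),np.linalg.norm(P["shU"]-P["shL"]))
E
```

```text
keeper [ 508.89475712 -150.32775463] 4.406962135102329
[[ 0.2 -1.2]
 [-2.2 -0.2]
 [ 1.7 -1.2]
 [ 2.1  1.4]
 [-0.3 -4.4]
 [-1.   2.9]
 [-0.1  0.8]
 [-0.3  0.9]
 [-0.   1. ]]
(-45, 30) [ 461.72259766 -123.87426013]
(50, -60) [ 563.35733915 -206.3083509 ]
(50, -30) [ 561.0521337  -176.39704823]
shU [590.7 217.6]
shL [547.1 225.7]
bU [575.8 124.6]
bL [531.2 132.8]
base [553.4932137  128.70908857] sh [568.8665354  221.67233317] cap [574.48506554 259.17859534] 132.14745567948165 94.22581317120968 80.85974723123181 80.6099845872187 45.26586414733662 44.35190486654746
```

The crops confirm the white, banded bottle with its base edge to the right at (525,200) and cap end at (62,131). The keeper crop shows the knob at (456,122), holes at (301,145), (369,141) and (505,131), and the yellow cheek left of the pad. Sizes match to within about 3 mm. Next I'll plan the grasp: tool tilted 30°, then a 90° turn about the closing axis.

```bash
cat >> h.py <<'E'
from scipy.spatial.transform import Rotation as Ro
base=np.array([553.5,128.7]);yb=np.radians(80.7);kt=np.array([508.9,-150.3]);ky=np.radians(4.4)
a=np.array([np.cos(yb),np.sin(yb),0]);ty=np.array([np.sin(yb),-np.cos(yb),0]);Z=np.array([0,0,1.])
def kw(p):c,s=np.cos(ky),np.sin(ky);return np.array([kt[0]+c*p[0]-s*p[1],kt[1]+s*p[0]+c*p[1],p[2]])
R0=Ro.from_matrix(np.c_[a,ty,-Z]);Rg=Ro.from_rotvec(ty*np.radians(30))*R0
S=60
Tg=np.r_[base,0]+a*S+Z*26+19*Rg.as_matrix()[:,2]
Rf=Ro.from_rotvec(Z*(np.pi/2+ky-yb))*Ro.from_rotvec(ty*np.pi/2)*Rg
def place(h):  # TCP for underside h mm above pad, from bottle pose in tool at grasp
    rel=Rg.inv().apply(np.r_[base,23]-Tg)
    return kw((-45,30,11+h))-Rf.apply(rel)
def now():
    o=r.observe();q=o["tool_rot"];return o,Ro.from_quat(np.r_[q[1:],q[0]])
def to(T,R):
    o,c=now();d=T-o["tcp_pos"];w=np.degrees((R*c.inv()).as_rotvec())
    print("t",o["time_s"],"tcp",o["tcp_pos"].round(1),"shift",d.round(1),"turn",w.round(1),"q",o["qpos"].round(2),"w",round(o["gripper_width"],1))
E
python3 - <<'E'
from h import *
print("Rg z",Rg.as_matrix().round(2)[:,2],"Tg",Tg,"Tplace",place(0),Rf.as_matrix().round(2))
to(Tg+Z*120,Rg);to(Tg+Z*120,R0)
from scipy.optimize import least_squares
def wr(q1,p,R):
    M=Ro.from_euler("ZY",[q1,p]).inv()*R
    e=M.as_euler("ZYZ"); return np.degrees(e)-[0,0,90]
o,c=now();print(wr(o["qpos"][0],o["qpos"][1]+o["qpos"][2],c))
for p in(1.5,1.8,2.1):
  print(p,wr(.3,p,R0),wr(.3,p,Rg),wr(-.55,p,Rf),wr(-.7,p,Rf))
E
```

```text
Rg z [ 0.08  0.49 -0.87] Tg [564.73146557 197.28647229   9.54551733] Tplace [ 460.69884047 -110.42594472   80.5       ] [[ 0.04  1.   -0.07]
 [-0.5   0.08  0.86]
 [ 0.87  0.    0.5 ]]
t 0.1 tcp [ 145.9 -581.5  230.3] shift [ 418.8  778.8 -100.8] turn [ 23.3 -21.5  65. ] q [-1.41  0.13  1.49 -0.    1.52 -0.09] w 85.3
t 0.1 tcp [ 145.9 -581.5  230.3] shift [ 418.8  778.8 -100.8] turn [-0.1 -0.1 66.6] q [-1.41  0.13  1.49 -0.    1.52 -0.09] w 85.3
[-1.76547044e-03  8.72624714e+01 -4.89401766e+00]
1.5 [1.27222187e-14 9.40563307e+01 2.64887339e+01] [26.96464822 80.72390575 25.22925059] [127.31823793 118.12050271  23.65035925] [131.25282907 124.76360403  30.0100596 ]
1.8 [ 0.         76.86759688 26.48873385] [29.44622091 65.54732852 16.76428619] [117.90879468 127.46560363   6.42674521] [119.46921362 134.81384236  11.75872616]
2.1 [1.27222187e-14 5.96788630e+01 2.64887339e+01] [35.17501331 50.97092595  5.98554589] [104.02145516 133.70189235 -14.74902499] [101.45244363 140.9376998  -12.33831241]
```

```bash
sed -i 's/ty\*np.radians(30)/ty*np.radians(-30)/' h.py
python3 - <<'E'
from h import *
print("Rg z",Rg.as_matrix().round(2)[:,2],"Tg",Tg,"Tplace",place(0),Rf.as_matrix().round(2))
to(Tg+Z*120,Rg);to(Tg+Z*120,R0)
def wr(q1,p,R):
    M=Ro.from_euler("ZY",[q1,p]).inv()*R
    return M.as_euler("ZYZ",degrees=True).round()-[0,0,90]
for p in(1.5,1.8,2.1):
  print(p,wr(.3,p,R0),wr(.3,p,Rg),wr(-.55,p,Rf),wr(-.7,p,Rf))
print(Rf.as_matrix()[:,2],ty)
E
```

```text
Rg z [-0.08 -0.49 -0.87] Tg [561.66099297 178.53621368   9.54551733] Tplace [ 460.69884047 -110.42594472   61.5       ] [[-0.04  1.   -0.07]
 [ 0.5   0.08  0.86]
 [ 0.87  0.   -0.5 ]]
t 0.1 tcp [ 145.9 -581.5  230.3] shift [ 415.8  760.  -100.8] turn [-23.4  21.4  65. ] q [-1.41  0.13  1.49 -0.    1.52 -0.09] w 85.3
t 0.1 tcp [ 145.9 -581.5  230.3] shift [ 415.8  760.  -100.8] turn [-0.1 -0.1 66.6] q [-1.41  0.13  1.49 -0.    1.52 -0.09] w 85.3
1.5 [ 0. 94. 26.] [-28. 106.  21.] [ 57. 123. -16.] [ 54. 130. -22.]
1.8 [ 0. 77. 26.] [-27.  91.  29.] [ 49. 112. -31.] [ 45. 119. -38.]
2.1 [ 0. 60. 26.] [-27.  76.  37.] [ 46. 101. -45.] [ 40. 106. -50.]
[-0.06644063  0.86347301 -0.5       ] [ 0.98685572 -0.16160382  0.        ]
```

Call:
{"op": "arm_command", "data": {"commands": [[0.0854, 0.03, 0.054, 0, -1.7, 1.5, 4.6], [0.0854, 0.03, 0.054, 0, -1.7, 1.5, 4.6], [0.0854, 0.03, 0.054, 0, -1.7, 1.5, 4.6], [0.0854, 0.03, 0.054, 0, -1.7, 1.5, 4.6], [0.0854, 0.03, 0.054, 0, -1.7, 1.5, 4.6]]}}

```text
time_s: 0.72
tcp_pos: [296.4, -310.2, 231.1]
tool_rot: [0.066, 0.943, 0.318, -0.074]
ft_force: [1.5, 0.4, -0.2]
gripper_width: 85.7
finger_force: 0.0
```

Call:
{"op": "arm_command", "data": {"commands": [[0.0854, 0.03, 0.054, 0, -1.7, 1.5, 4.6], [0.0854, 0.03, 0.054, 0, -1.7, 1.5, 4.6], [0.0854, 0.03, 0.054, 0, -1.7, 1.5, 4.6], [0.0854, 0.03, 0.054, 0, -1.7, 1.5, 4.6], [0.0854, 0.03, 0.054, 0, -1.7, 1.5, 4.6]]}}

```text
time_s: 1.35
tcp_pos: [446.7, -39.9, 231.3]
tool_rot: [0.128, 0.846, 0.497, -0.143]
ft_force: [1.9, -0.9, 0.4]
gripper_width: 85.3
finger_force: 0.0
```

Call:
{"op": "arm_command", "data": {"commands": [[0.0854, 0.03, 0.054, -0.02, -1.7, 1.5, 4.6], [0.0854, 0.03, 0.054, -0.02, -1.7, 1.5, 4.6], [0.0854, 0.03, 0.054, -0.02, -1.7, 1.5, 4.6], [0.0854, 0.03, 0.054, -0.02, -1.7, 1.5, 4.6], [0.0854, 0, 0, 0, 0, 0, 0]]}}

```text
time_s: 1.98
tcp_pos: [559.5, 168.7, 147.0]
tool_rot: [0.171, 0.736, 0.624, -0.199]
ft_force: [0.1, -1.2, 0.1]
gripper_width: 85.7
finger_force: 0.0
```

```bash
python3 - <<'E'
from h import *
import cv2
to(Tg,Rg);to(Tg+Z*80,Rg)
m=r.camera_model("wrist");cv2.imwrite("pics/w1.png",r.capture("wrist")[:,:,::-1])
for p in [(-23,0),(23,0),(-23,95),(23,95)]:
    X=np.r_[base,46]+a*p[1]+ty*p[0];x=m["camera_matrix"]@(m["R"]@X+m["t"]);print(p,(x[:2]/x[2]).round())
E
```

```text
t 1.975 tcp [559.5 168.7 147. ] shift [   2.2    9.8 -137.4] turn [0.4 0.1 0.1] q [ 0.46  0.45  1.36 -0.43  1.66  0.66] w 85.7
t 1.975 tcp [559.5 168.7 147. ] shift [  2.2   9.8 -57.4] turn [0.4 0.1 0.1] q [ 0.46  0.45  1.36 -0.43  1.66  0.66] w 85.7
(-23, 0) [281. 211.]
(23, 0) [358. 211.]
(-23, 95) [266.  55.]
(23, 95) [372.  55.]
```

View pics/w1.png

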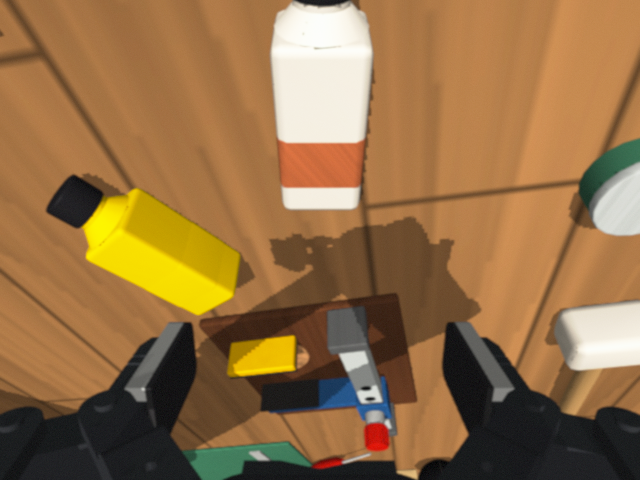

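The wrist view shows the bottle's base edge at (283–360, 209). I predicted (281–358, 211), so the estimate is good to about 1 mm. Descending to grasp.

Call:
{"op": "arm_command", "data": {"commands": [[0.0854, 0.002, 0.01, -0.04, 0.4, 0, 0], [0.0854, 0, 0, -0.04, 0, 0, 0], [0.0854, 0, 0, -0.04, 0, 0, 0], [0.0854, 0, 0, -0.016, 0, 0, 0], [0.0854, 0, 0, 0, 0, 0, 0]]}}

```text
time_s: 2.65
tcp_pos: [563.3, 174.9, 18.9]
tool_rot: [0.169, 0.74, 0.621, -0.192]
ft_force: [0.5, 0.3, 0.8]
gripper_width: 85.4
finger_force: 0.0
```

Call:
{"op": "arm_command", "data": {"commands": [[0.03, 0, 0, 0, 0, 0, 0], [0.03, 0, 0, 0, 0, 0, 0], [0.03, 0, 0, 0, 0, 0, 0], [0.03, 0, 0, 0, 0, 0, 0], [0.03, 0, 0, 0, 0, 0, 0]]}}

```text
time_s: 3.28
tcp_pos: [564.7, 176.8, 20.4]
tool_rot: [0.17, 0.74, 0.622, -0.19]
ft_force: [-0.9, 1.8, 6.0]
gripper_width: 45.1
finger_force: 62.6
```

```bash
python3 - <<'E'
from h import *
to(Tg,Rg);print(now()[0]["ft_force"],now()[0]["finger_force"])
E
```

```text
t 3.275 tcp [564.7 176.8  20.4] shift [ -3.1   1.8 -10.9] turn [-0.3  0.9  0.4] q [ 0.47  0.6   1.4  -0.42  1.47  0.75] w 45.1
[-0.85348506  1.81912303  6.03143694] 62.592408657073975
```

Gripped, but about 10 mm higher than planned. I'll regrip lower.

Call:
{"op": "arm_command", "data": {"commands": [[0.0854, 0, 0, 0, 0, 0, 0], [0.0854, 0, 0, 0, 0, 0, 0], [0.0854, 0, 0, 0, 0, 0, 0], [0.0854, 0, 0, -0.005, 0, 0, 0], [0.0854, 0, 0, -0.005, 0, 0, 0]]}}

```text
time_s: 3.9
tcp_pos: [563.4, 175.9, 7.7]
tool_rot: [0.169, 0.74, 0.622, -0.192]
ft_force: [-0.7, 0.7, -0.2]
gripper_width: 85.7
finger_force: 0.0
```

```bash
python3 - <<'E'
from h import *
to(Tg,Rg);print(now()[0]["ft_force"],now()[0]["finger_force"])
E
```

```text
t 3.9 tcp [563.4 175.9   7.7] shift [-1.7  2.6  1.8] turn [-0.2  0.7  0.4] q [ 0.47  0.62  1.4  -0.42  1.45  0.76] w 85.7
[-0.73209224  0.71869095 -0.16082194] 0.0
```

Call:
{"op": "arm_command", "data": {"commands": [[0.03, 0, 0.002, 0.003, 0, 0.5, 0], [0.03, 0, 0, 0, 0, 0, 0], [0.03, 0, 0, 0, 0, 0, 0], [0.03, 0, 0, 0, 0, 0, 0], [0.03, 0, 0, 0, 0, 0, 0]]}}

```text
time_s: 4.53
tcp_pos: [564.2, 178.4, 11.9]
tool_rot: [0.167, 0.739, 0.623, -0.194]
ft_force: [1.7, 4.0, 3.2]
gripper_width: 45.3
finger_force: 62.1
```

```bash
python3 - <<'E'
from h import *
to(Tg,Rg);o,c=now();print(o["ft_force"],o["finger_force"])
np.savez("g.npz",T=o["tcp_pos"],q=c.as_quat())
E
```

```text
t 4.525 tcp [564.2 178.4  11.9] shift [-2.5  0.1 -2.3] turn [-0.3  0.3  0.4] q [ 0.47  0.62  1.39 -0.41  1.47  0.75] w 45.3
[1.71770404 4.02606682 3.20123911] 62.10342764854431
```

```bash
cat >> h.py <<'E'
def place(h):
    g=np.load("g.npz");rel=Rg.inv().apply(np.r_[base,23]-g["T"]);rel[1]=0
    return kw((-45,30,11+h))-Rf.apply(rel)
E
python3 - <<'E'
from h import *
print(place(0));to(place(100),Rf)
E
```

```text
[ 460.87686391 -112.7395658    61.82321076]
t 4.525 tcp [564.2 178.4  11.9] shift [-103.3 -291.2  150. ] turn [89.8 -4.  11.3] q [ 0.47  0.62  1.39 -0.41  1.47  0.75] w 45.3
```

Call:
{"op": "arm_command", "data": {"commands": [[0.03, 0, 0, 0.04, 0, 0, 0], [0.03, 0, 0, 0.05, 0, 0, 0], [0.03, 0, 0, 0.05, 9.9, -1.6, 0], [0.03, 0, -0.02, 0, 9.9, -1.6, 0], [0.03, 0, -0.02, 0, 9.9, -1.6, 0]]}}

```text
time_s: 5.15
tcp_pos: [563.7, 137.9, 152.4]
tool_rot: [-0.004, 0.764, 0.645, 0.005]
ft_force: [-0.7, -0.8, -3.5]
gripper_width: 45.6
finger_force: 62.3
```

Call:
{"op": "arm_command", "data": {"commands": [[0.03, -0.01, -0.03, 0, 9.9, -1.6, 0], [0.03, -0.01, -0.03, 0, 9.9, -1.6, 0], [0.03, -0.01, -0.03, 0, 9.9, -1.6, 0], [0.03, -0.01, -0.03, 0, 9.9, -1.6, 0], [0.03, -0.01, -0.03, 0, 9.9, -1.6, 0]]}}

```text
time_s: 5.78
tcp_pos: [512.9, -13.7, 151.8]
tool_rot: [-0.279, 0.691, 0.582, 0.325]
ft_force: [0.1, 0.5, -4.2]
gripper_width: 45.0
finger_force: 62.5
```

```bash
python3 - <<'E'
from h import *
to(place(60),Rf)
E
```

```text
t 5.775 tcp [512.9 -13.7 151.8] shift [-52.  -99.1 -29.9] turn [ 9.2 -0.8 13.9] q [-0.65  0.21  1.81  0.75  1.62 -0.64] w 45.0
```

Call:
{"op": "arm_command", "data": {"commands": [[0.03, -0.02, -0.035, 0, 3.1, -0.3, 4.6], [0.03, -0.02, -0.035, 0, 3.1, -0.3, 4.6], [0.03, -0.012, -0.029, 0, 3.0, -0.2, 4.7], [0.03, 0, 0, -0.03, 0, 0, 0], [0.03, 0, 0, 0, 0, 0, 0]]}}

```text
time_s: 6.4
tcp_pos: [459.9, -110.2, 118.8]
tool_rot: [-0.369, 0.589, 0.635, 0.337]
ft_force: [-0.1, -0.4, -3.0]
gripper_width: 45.3
finger_force: 62.6
```

```bash
python3 - <<'E'
from h import *
import cv2
to(place(1),Rf)
p=[]
for n,(x,y,w,h) in {"scene":(140,180,180,150),"top":(370,190,150,125)}.items():
    i=r.capture(n)[y:y+h,x:x+w,::-1];p.append(cv2.resize(i,(400,333),interpolation=cv2.INTER_CUBIC))
cv2.imwrite("pics/p1.png",np.hstack(p))
E
```

```text
t 6.4 tcp [ 459.9 -110.2  118.8] shift [  1.   -2.6 -56. ] turn [ 0.1 -0.4 -0.1] q [-0.8   0.56  1.54  0.62  1.9  -0.94] w 45.3
```

View pics/p1.png

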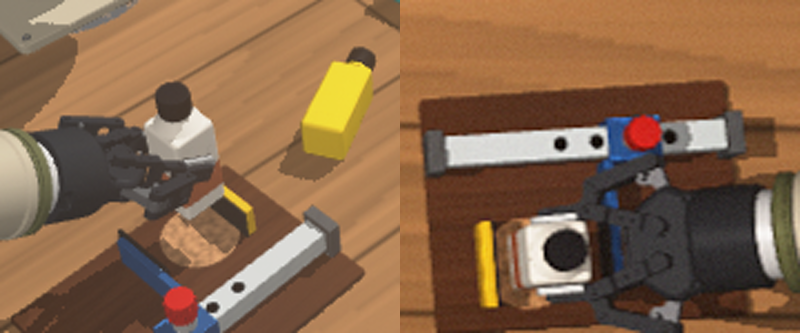

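```bash
python3 - <<'E'
from h import *
f=lambda u,v:(370+(u-400)*.375,190+v*.375)
def inv(w):
    d=w[:2]-kt;c,s=np.cos(ky),np.sin(ky);return np.array([c*d[0]+s*d[1],-s*d[0]+c*d[1]]).round(1)
print("cap kp",inv(unproj("top",f(566,250),203)))
for z in(120,150,180):print("knuckle",inv(unproj("top",f(655,160),z)))
E
```

```text
cap kp [-45.9  33.4]
knuckle [ 22.6 -56.9]
knuckle [ 19.5 -49.3]
knuckle [ 16.4 -41.7]
```

Call:
{"op": "arm_command", "data": {"commands": [[0.03, 0.001, -0.0025, -0.02, 0, 0, 0], [0.03, 0, 0, -0.02, 0, -0.4, 0], [0.03, 0, 0, -0.009, 0, 0, 0], [0.03, 0, 0, -0.003, 0, 0, 0], [0.03, 0, 0, 0, 0, 0, 0]]}}

```text
time_s: 7.12
tcp_pos: [462.6, -113.5, 69.6]
tool_rot: [-0.364, 0.588, 0.638, 0.339]
ft_force: [-0.3, 0.0, -2.8]
gripper_width: 45.2
finger_force: 62.6
```

```bash
python3 - <<'E'
from h import *
to(place(0),Rf);print(now()[0]["ft_force"])
E
```

```text
t 7.125 tcp [ 462.6 -113.5   69.6] shift [-1.7  0.8 -7.7] turn [ 0.3  0.3 -0.1] q [-0.8   0.64  1.52  0.61  1.84 -0.99] w 45.2
[-0.32230589  0.01625095 -2.84352114]
```

Call:
{"op": "arm_command", "data": {"commands": [[0.03, 0, 0, -0.002, 0, 0, 0], [0.03, -0.001, 0, -0.002, 0, 0, 0], [0.03, 0, 0, -0.001, 0, 0, 0], [0.03, 0, 0, 0, 0, 0, 0]]}}

```text
time_s: 7.62
tcp_pos: [461.5, -113.5, 64.3]
tool_rot: [-0.364, 0.588, 0.638, 0.339]
ft_force: [1.1, -0.3, -3.3]
gripper_width: 45.9
finger_force: 62.6
```

Call:
{"op": "arm_command", "data": {"commands": [[0.03, 0, 0, -0.001, 0, 0, 0], [0.03, 0, 0, 0, 0, 0, 0]]}}

```text
time_s: 7.88
tcp_pos: [461.6, -113.6, 64.0]
tool_rot: [-0.364, 0.588, 0.638, 0.339]
ft_force: [-1.9, -2.2, 4.3]
gripper_width: 45.5
finger_force: 63.2
```

Call:
{"op": "arm_command", "data": {"commands": [[0.03, 0, 0, -0.001, 0, 0, 0], [0.03, 0, 0, 0, 0, 0, 0]]}}

```text
time_s: 8.12
tcp_pos: [461.6, -113.8, 64.0]
tool_rot: [-0.364, 0.587, 0.638, 0.34]
ft_force: [-2.4, -2.5, 10.9]
gripper_width: 45.5
finger_force: 63.8
```

Call:
{"op": "arm_command", "data": {"commands": [[0.03, 0, 0, 0.001, 0, 0, 0], [0.058, 0, 0, 0, 0, 0, 0], [0.058, 0, 0, 0, 0, 0, 0], [0.058, 0, 0, 0, 0, 0, 0], [0.058, 0, 0, 0, 0, 0, 0]]}}

```text
time_s: 8.75
tcp_pos: [461.5, -113.5, 63.2]
tool_rot: [-0.364, 0.588, 0.638, 0.339]
ft_force: [-0.1, 0.2, -0.1]
gripper_width: 58.1
finger_force: 0.0
```

```bash
python3 - <<'E'
from h import *
import cv2
to(place(0),Rf)
p=[]
for n,(x,y,w,h) in {"scene":(140,180,180,150),"top":(370,190,150,125)}.items():
    i=r.capture(n)[y:y+h,x:x+w,::-1];p.append(cv2.resize(i,(400,333),interpolation=cv2.INTER_CUBIC))
cv2.imwrite("pics/p2.png",np.hstack(p))
E
```

```text
t 8.75 tcp [ 461.5 -113.5   63.2] shift [-0.7  0.8 -1.4] turn [ 0.3  0.3 -0.1] q [-0.8   0.65  1.52  0.61  1.83 -1.  ] w 58.1
```

View pics/p2.png

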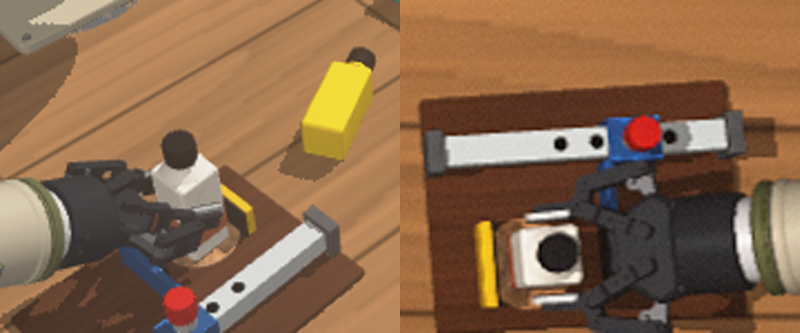

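Bottle is standing square on the pad, cap at (558,253) in the crop, fingers free. Retreating along the tool axis, then turning the tool down.

Call:
{"op": "arm_command", "data": {"commands": [[0.058, 0.0015, -0.018, 0.01, 0, 0, 0], [0.058, 0.003, -0.036, 0.021, 0, 0, 0], [0.058, 0.003, -0.036, 0.021, 0, 0, 0], [0.058, 0.003, -0.036, 0.021, 0, 0, 0], [0.058, 0.003, -0.02, 0.04, 0, 0, 0]]}}

```text
time_s: 9.48
tcp_pos: [474.4, -260.5, 175.6]
tool_rot: [-0.365, 0.588, 0.637, 0.339]
ft_force: [1.4, -0.1, -0.6]
gripper_width: 58.4
finger_force: 0.0
```

```bash
cat >> h.py <<'E'
kx=np.array([np.cos(ky),np.sin(ky),0]);kyv=np.array([-np.sin(ky),np.cos(ky),0])
Rk=Ro.from_matrix(np.c_[kyv,kx,-Z])
E
python3 - <<'E'
from h import *
to(kw((50,-60,58)),Rk)
E
```

```text
t 9.475 tcp [ 474.4 -260.5  175.6] shift [  89.    54.2 -117.6] turn [-59.6  -4.5  -0.1] q [-0.92  0.75  1.13  0.59  2.14 -0.92] w 58.4
```

Call:
{"op": "arm_command", "data": {"commands": [[0.058, 0.015, 0.0, 0, -9.9, -0.75, 0], [0.058, 0.015, 0.01, 0, -9.9, -0.75, 0], [0.058, 0.015, 0.01, 0, -9.9, -0.75, 0], [0.058, 0.015, 0.01, 0, -9.9, -0.75, 0], [0.058, 0.015, 0.01, 0, -9.9, -0.75, 0]]}}

```text
time_s: 10.1
tcp_pos: [550.9, -219.7, 177.6]
tool_rot: [-0.061, 0.675, 0.733, 0.058]
ft_force: [0.1, 0.7, 0.1]
gripper_width: 58.3
finger_force: 0.0
```

Call:
{"op": "arm_command", "data": {"commands": [[0.058, 0.012, 0.01, 0, -9.9, -0.75, 0], [0.058, 0, 0, 0, 0, 0, 0], [0.058, 0, 0, 0, 0, 0, 0]]}}

```text
time_s: 10.48
tcp_pos: [561.8, -209.2, 176.2]
tool_rot: [-0.002, 0.677, 0.736, 0.001]
ft_force: [-0.4, 0.2, 0.3]
gripper_width: 57.9
finger_force: 0.0
```

```bash
python3 - <<'E'
from h import *
import cv2
to(kw((50,-60,58)),Rk)
m=r.camera_model("wrist");cv2.imwrite("pics/w2.png",r.capture("wrist")[:,:,::-1])
for p in [(50,-60,88),(50,-30,44),(50,0,44),(50,-90,44),(-45,30,146)]:
    x=m["camera_matrix"]@(m["R"]@kw(p)+m["t"]);print(p,(x[:2]/x[2]).round(),"px/mm",m["camera_matrix"][0,0]/x[2])
E
```

```text
t 10.475 tcp [ 561.8 -209.2  176.2] shift [   1.6    2.9 -118.2] turn [-0.2 -0.1 -0.3] q [-0.44  0.16  1.55  0.    1.43 -0.53] w 57.9
(50, -60, 88) [322. 243.] px/mm 1.7676417778198301
(50, -30, 44) [322. 177.] px/mm 1.5604303909782957
(50, 0, 44) [322. 129.] px/mm 1.6150339416262651
(50, -90, 44) [321. 264.] px/mm 1.461598455343577
(-45, 30, 146) [70. 63.] px/mm 2.6829102393984408
```

View pics/w2.png

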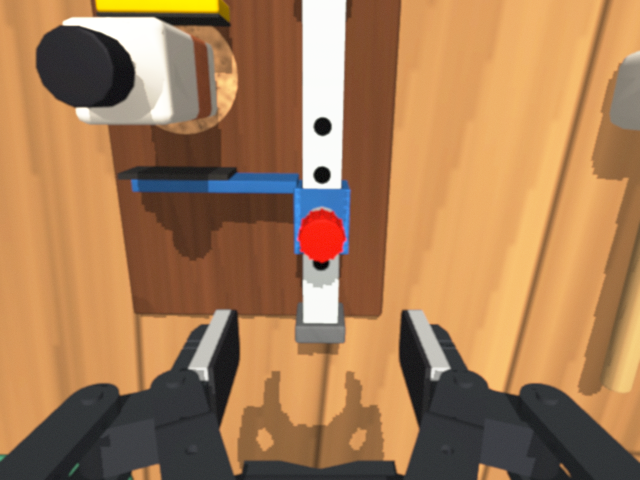

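```bash
python3 - <<'E'
from h import *
m=r.camera_model("wrist")
def pr(p,d): 
    x=m["camera_matrix"]@(m["R"]@(kw(p)+kyv*d)+m["t"]);return round(x[1]/x[2],1)
for d in(0,1.3,2):
  print(d,"holes",[pr((50,y,44),d) for y in(0,-30,-90)],"endblk",pr((50,-150,50),d),pr((50,-138,50),d))
  for s in(0,1,2,3):print(s,"front",pr((60,-38+s,50),d),"back",pr((60,-82+s,50),d),"knob far",pr((50,-47+s,88),d),"near low",pr((50,-73+s,64),d),"top near",pr((50,-73+s,88),d),"cheek",pr((-20,-38+s,46),d))
E
```

```text
0 holes [np.float64(127.2), np.float64(175.6), np.float64(263.1)] endblk 344.7 329.8
0 front 189.9 back 255.2 knob far 219.7 near low 249.4 top near 263.4 cheek 188.2
1 front 188.3 back 253.8 knob far 217.9 near low 247.9 top near 261.7 cheek 186.7
2 front 186.7 back 252.3 knob far 216.2 near low 246.4 top near 260.1 cheek 185.2
3 front 185.2 back 250.9 knob far 214.4 near low 244.9 top near 258.5 cheek 183.6
1.3 holes [np.float64(125.0), np.float64(173.6), np.float64(261.3)] endblk 343.1 328.1
0 front 187.8 back 253.3 knob far 217.4 near low 247.4 top near 261.3 cheek 186.2
1 front 186.3 back 251.9 knob far 215.7 near low 245.9 top near 259.6 cheek 184.7
2 front 184.7 back 250.5 knob far 213.9 near low 244.4 top near 258.0 cheek 183.1
3 front 183.1 back 249.1 knob far 212.2 near low 242.9 top near 256.3 cheek 181.6
2 holes [np.float64(123.9), np.float64(172.5), np.float64(260.4)] endblk 342.2 327.3
0 front 186.7 back 252.3 knob far 216.2 near low 246.4 top near 260.1 cheek 185.2
1 front 185.2 back 250.9 knob far 214.4 near low 244.9 top near 258.5 cheek 183.6
2 front 183.6 back 249.5 knob far 212.7 near low 243.4 top near 256.8 cheek 182.1
3 front 182.0 back 248.1 knob far 210.9 near low 241.8 top near 255.2 cheek 180.5
```

Wrist view: knob at (322,236), holes at (322,175) and (322,127), section edges at rows 189 and 254. The section sits about 0.7 mm from nominal, and the bottle is upright and clear of the fingers. Descending on the knob.

Call:
{"op": "arm_command", "data": {"commands": [[0.058, 0.0015, 0.0035, -0.04, 0, 0, 0], [0.058, 0, 0, -0.04, 0, 0, 0], [0.058, 0, 0, -0.02, 0, 0, 0], [0.058, 0, 0, -0.01, 0, 0, 0], [0.058, 0, 0, 0, 0, 0, 0]]}}

```text
time_s: 11.15
tcp_pos: [563.5, -206.6, 66.4]
tool_rot: [-0.001, 0.678, 0.735, 0.001]
ft_force: [-0.4, 0.0, 0.1]
gripper_width: 57.8
finger_force: 0.0
```

```bash
python3 - <<'E'
from h import *
to(kw((50,-59.3,59)),Rk);print(now()[0]["ft_force"])
E
```

```text
t 11.15 tcp [ 563.5 -206.6   66.4] shift [-0.2  1.1 -7.4] turn [-0.1 -0.  -0.2] q [-0.44  0.27  1.64  0.    1.23 -0.52] w 57.8
[-0.41897104  0.02511834  0.09388119]
```

Call:
{"op": "arm_command", "data": {"commands": [[0.058, 0, 0.001, -0.007, 0, 0, 0], [0.02, 0, 0, 0, 0, 0, 0], [0.02, 0, 0, 0, 0, 0, 0], [0.02, 0, 0, 0, 0, 0, 0], [0.02, 0, 0, 0, 0, 0, 0]]}}

```text
time_s: 11.78
tcp_pos: [563.0, -205.2, 60.3]
tool_rot: [-0.001, 0.678, 0.735, 0.0]
ft_force: [-6.2, 1.5, 6.4]
gripper_width: 24.1
finger_force: 58.7
```

Call:
{"op": "arm_command", "data": {"commands": [[0.02, 0, 0, 0, 0, 0, 0], [0.02, 0, 0, 0, 0, 0, 0]]}}

```text
time_s: 12.02
tcp_pos: [563.0, -205.2, 60.2]
tool_rot: [-0.001, 0.678, 0.735, 0.0]
ft_force: [-5.9, 0.9, 6.1]
gripper_width: 24.0
finger_force: 58.7
```

Call:
{"op": "arm_command", "data": {"commands": [[0.02, 0, 0, 0.004, 0, 0, 0], [0.02, 0, 0, 0.004, 0, 0, 0], [0.02, 0, 0, 0.005, 0, 0, 0], [0.02, 0, 0, 0, 0, 0, 0]]}}

```text
time_s: 12.52
tcp_pos: [562.9, -204.9, 72.0]
tool_rot: [-0.001, 0.678, 0.735, 0.0]
ft_force: [-3.6, -2.7, -7.6]
gripper_width: 24.5
finger_force: 59.2
```

Call:
{"op": "arm_command", "data": {"commands": [[0.02, 0, 0, 0.0015, 0, 0, 0], [0.02, -0.0005, 0.007, 0, 0, 0, 0], [0.02, -0.0007, 0.01, 0, 0, 0, 0], [0.02, -0.0007, 0.009, 0, 0, 0, 0], [0.02, -0.0003, 0.0032, 0, 0, 0, 0]]}}

```text
time_s: 13.15
tcp_pos: [560.8, -175.1, 73.4]
tool_rot: [-0.001, 0.678, 0.735, 0.0]
ft_force: [-5.5, -2.5, -8.2]
gripper_width: 24.9
finger_force: 59.3
```

Call:
{"op": "arm_command", "data": {"commands": [[0.02, 0, 0, 0, 0, 0, 0]]}}

```text
time_s: 13.28
tcp_pos: [560.8, -175.0, 73.4]
tool_rot: [-0.002, 0.678, 0.735, 0.0]
ft_force: [-5.3, 1.0, -7.6]
gripper_width: 23.8
finger_force: 59.3
```

```bash
python3 - <<'E'
from h import *
to(np.array([563.0,-205.2,60.2])+kyv*29.3,Rk);print(now()[0]["ft_force"])
import cv2
p=[]
for n,(x,y,w,h) in {"scene":(140,200,180,150),"top":(370,190,150,125)}.items():
    i=r.capture(n)[y:y+h,x:x+w,::-1];p.append(cv2.resize(i,(400,333),interpolation=cv2.INTER_CUBIC))
cv2.imwrite("pics/p3.png",np.hstack(p))
E
```

```text
t 13.275 tcp [ 560.8 -175.    73.4] shift [ -0.   -1.  -13.2] turn [-0.2 -0.1 -0.3] q [-0.39  0.23  1.68  0.    1.24 -0.47] w 23.8
[-5.34845742  1.04470802 -7.64943888]
```

View pics/p3.png

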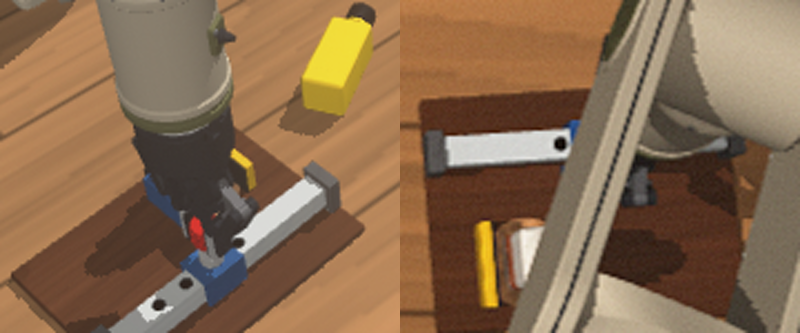

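The section has moved one hole, with two holes visible behind it and one ahead at (238,243). The bottle is partly hidden but still standing between the cheeks at (525,255). Lowering the pin.

Call:
{"op": "arm_command", "data": {"commands": [[0.02, 0, -0.001, 0, 0, 0, 0], [0.02, 0, 0, -0.002, 0, 0, 0], [0.02, 0, 0, -0.002, 0, 0, 0], [0.02, 0, 0, -0.002, 0, 0, 0], [0.02, 0, 0, 0, 0, 0, 0]]}}

```text
time_s: 14.0
tcp_pos: [560.9, -176.2, 67.4]
tool_rot: [-0.002, 0.678, 0.735, 0.001]
ft_force: [-6.3, 1.2, -5.9]
gripper_width: 24.2
finger_force: 59.4
```

The force is still the spring's pull, so the pin is entering the hole.

Call:
{"op": "arm_command", "data": {"commands": [[0.02, 0, 0, -0.003, 0, 0, 0], [0.02, 0, 0, -0.002, 0, 0, 0], [0.02, 0, 0, -0.001, 0, 0, 0], [0.02, 0, 0, 0, 0, 0, 0]]}}

```text
time_s: 14.5
tcp_pos: [560.9, -176.4, 61.7]
tool_rot: [-0.001, 0.678, 0.735, 0.001]
ft_force: [-6.8, 2.3, -5.3]
gripper_width: 24.1
finger_force: 59.5
```

Call:
{"op": "arm_command", "data": {"commands": [[0.02, 0, 0, -0.001, 0, 0, 0], [0.02, 0, 0, 0, 0, 0, 0]]}}

```text
time_s: 14.75
tcp_pos: [560.9, -176.4, 60.7]
tool_rot: [-0.001, 0.678, 0.735, 0.001]
ft_force: [-6.0, 1.7, -4.4]
gripper_width: 23.9
finger_force: 59.5
```

Call:
{"op": "arm_command", "data": {"commands": [[0.02, 0, 0, -0.001, 0, 0, 0], [0.02, 0, 0, 0, 0, 0, 0]]}}

```text
time_s: 15.0
tcp_pos: [561.0, -176.6, 60.3]
tool_rot: [-0.001, 0.678, 0.735, 0.0]
ft_force: [-8.6, 1.8, -1.7]
gripper_width: 24.4
finger_force: 60.3
```

Call:
{"op": "arm_command", "data": {"commands": [[0.02, 0, 0, -0.001, 0, 0, 0], [0.02, 0, 0, 0, 0, 0, 0], [0.02, 0, 0, 0, 0, 0, 0]]}}

```text
time_s: 15.38
tcp_pos: [561.2, -177.0, 60.3]
tool_rot: [-0.001, 0.678, 0.735, 0.0]
ft_force: [-11.2, 0.9, 5.0]
gripper_width: 23.9
finger_force: 61.0
```

```bash
python3 - <<'E'
from h import *
import cv2
o=now()[0];print(o["tcp_pos"],o["ft_force"],o["finger_force"],o["gripper_width"])
i=np.hstack([cv2.resize(r.capture("wrist")[:,:,::-1],(400,300)),cv2.resize(r.capture("scene")[180:330,120:320,::-1],(400,300))])
cv2.imwrite("pics/w3.png",i)
E
```

```text
[ 561.17609839 -177.02399367   60.27489814] [-11.18990921   0.94960202   4.99272105] 60.95850884914398 23.917262718148553
```

View pics/w3.png

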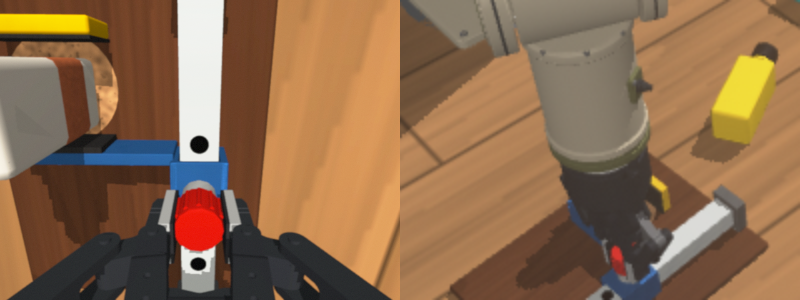

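The pin is home: TCP height is 60.3 against 60.2 at the start, and it's bottomed out with +5 N. One hole shows ahead of the section at (199,144) and one behind at (198,264). The bottle is upright between the cheeks.

```bash
python3 -c "
from cell import r
print(r.job_done())"
```

```text
the job is handed in; nothing more can be done
None
```

The job is handed in at about 15 s, with no verdict returned: the bottle stands upright on the cork pad between the cheeks, the blue section is in the next hole with the pin fully down, the gripper still holds the knob, and the arm was kept clear of the spool, tin and mallet.

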